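# Click the baby foot gauge's toe bar into its clip

## Task

Set the baby foot gauge ready for the next fitting: with the fingertips, push the grey toe bar along its rail, away from the white heel cup, until it drops with a click into the catch of the mint clip, and leave it seated there, not run past the clip. Only push the bar, do not pinch it between the fingers, and leave the cream tin, comb, teether ring and rattle lying where they are.

Things in the scene. Friction and masses are not known exactly. Their poses are not given: they have to be found in the camera images.
- gauge: Baby foot gauge fixed to the table: birch board 260 (x) x 150 (y) x 12 mm. Origin at the centre of its underside, on the table; z up; x along the rail, from the heel cup to the toe end. White heel cup at x -128 to -90, y -30 to +54 mm, top 28 mm above the table. Aluminium rail at y = -62 mm, 14 mm wide, top 22 mm above the table. Position and yaw vary.
- toe_bar (a joint): Travel of the grey toe bar along the rail, m; 0 near the heel cup, grows towards the toe end (gauge +x), end stop at 0.145. At value q the bar's middle lies at gauge x = -50 mm + q. The bar lies across the board: 136 mm wide (gauge y -74 to +62 mm), 24 mm thick, 30 to 56 mm above the table; below that only a recessed 16 mm thick foot. It slides with about 0.3 N of friction.
- push_face (a point): Centre of the toe bar's back face (black rubber, looking to the heel cup), the face to push, 43 mm above the table; the face is 136 mm wide and from 30 to 56 mm above the table. Its axes are the gauge's.
- bar_line (a point): Red line on top of the toe bar over the rail, 56 mm above the table, at the bar's middle in x, 12 mm ahead of the back face. Its axes are the gauge's.
- clip_mark (a point): Middle of the clip's catch, on the rail, 24 mm above the table, axes as the gauge's. Seated, bar_line is straight above it. A sprung plunger under the bar climbs the first rib (about 7 to 10 N), then 7 mm short of the middle the force dips to nothing: the bar jumps ahead of the finger to the middle and stays. Pushed on, it takes about 9 to 12 N and runs over the second rib, 7 mm past the middle.
- clip: Mint size clip fixed on the rail, 34 mm long along it, with a 26 mm wide tab with a black line sticking out 38 mm sideways (gauge -y) from the rail's middle, top 24 mm above the table. Two ribs across the rail, 28 mm high, 7 mm before and after its middle. Origin on the rail's middle line at table height. Its place on the rail varies, 50 to 120 mm ahead of the bar's start.
- tin: Closed aluminium cream tin with a twist cap, 68 mm diameter, 30 mm high, loose. Origin at the centre of its underside.
- teether: Mint silicone teether ring lying flat, 72 mm outside, 44 mm inside, 14 mm high, loose. Origin at the centre of its underside.
- comb: Grey plastic comb lying flat, 150 x 34 x 5 mm, long along its x, loose. Origin near its centre at the underside.
- rattle: Wooden rattle lying flat, 148 mm long along its x, round head 48 mm diameter and 22 mm high at +x, loose. Origin near its middle at the underside.
Not all that is in view belongs to the job. Several things have the shape of the tin; the one meant has the colours described above.

How it is judged:
By the outcome, as a careful person would: the job done as asked, in the order asked, and still so for the second after the job is handed in, with the robot touching nothing.
It also fails if it takes over 40 s, if anything falls off the work surface, if the arm or the gripper's body presses on something with over 40 N, if the wrist force passes 120 N, or if a joint passes its speed limit or range.

## Robot

A 6-joint arm with a two-finger parallel gripper is mounted at the origin on the work surface. World frame = base frame: x ahead of the robot, y to its left, z up, the work surface at z = 0. Lengths are in m, angles in rad, forces in N, time in s.
With the tool pointing down it reaches from about 0.3 to 0.875 m from the base axis. Payload 4.2 kg.
Tool frame: the origin (TCP) lies midway between the tips of the shut fingers; the grasp point (between the pads) lies 19 mm behind it; z points along the fingers, y is the line along which they close (so a half turn about z gives the same grasp; the last joint's range is limited). The gripper opens to 85 mm and grips with 20 to 120 N. Pads are 22 mm wide; open, the fingers measure 114 mm over their backs; the gripper's body (76 mm by 85 mm) begins 54 mm behind the grasp point. The pads swing forward as they close: fully open they stand 13 mm farther back than shut.
Start: joints at [-1.182, 0.32, 1.565, -0, 1.257, -0.02], TCP at [0.229, -0.528, 0.231] pointing down, gripper open.
Joint ranges: [-3.11, 3.11], [-0.84, 2.01], [0.21, 2.61], [-1.34, 4.49], [0.05, 2.63], [-2.56, 2.56]. Speed limits (rad/s): [2.57, 2.57, 3.14, 3.14, 3.14, 3.14].

## Interface

Orientations are given as a rotation vector (axis times angle).
In Python, from station import bot gives the robot as it stands. The module is installed in compiled form; this text tells all that it offers.
- The arm moves only by the shell command python3 -m pendant 'ROWS' [FORCE]. ROWS is a JSON object of lists of equal length, an entry for each row: "xyz": the shift along the tool's x, y, z in cm, a list of three; "turn": the turn, a rotation vector about the tool's x, y, z in degrees, a list of three; "hand": the closure in counts, from 0 (fully open) to 255 (shut). A call has 1 to 20 rows; each row shifts and turns the commanded pose from where the row before left it, along the tool's axes as they then stand; what a row does not reach is not made up. A row lasts 1/12 s, in which the tool goes at most 41.7 mm and 7.16 degrees, less where a joint would pass 70% of its speed; a pose out of reach is approached as far as the arm can. A call is refused whole if a number of a shift passes 4.17 or a number of a turn 7.16, either way. A call with a gripper value outside its range is refused whole. The fingers move at their own pace and stop on an object; FORCE is the grip in N (left out, the last holds). Time passes only in rows, so rows that do not move let the fingers close. It gives the time, the measured TCP pose, the force, the opening and the grip force at its end, in the units of the state.
- bot.get_obs(): the state, without advancing time (a new reading comes with each control period).
- bot.camera(name): name is "scene" or "side" or "wrist"; returns the picture (420x560x3 uint8, blue, green, red); there is no depth.
- bot.camera_params(name): a dict with "fx", "fy", "cx", "cy" (pixels), "eye" and "orientation" of the camera in the world. Camera axes: x right, y down, z forward; pixel columns grow to the right and rows downward; lengths in m; the calibration is good to about 2 mm. The wrist camera is an equidistant fisheye: a pixel r from the principal point sees the ray r / f radians off the axis. A picture is of the moment at which its call begins: read the wrist's pose just before it. camera_params takes no time and is no camera call; for the wrist camera it gives the pose at the moment of the call.
- bot.hand_in(): hands the job in; it is judged then, once.
The state is a dict: "clock": time; "qpos": joint angles; "dq": joint speeds; "joint_efforts": joint torques, N m; "ee_pos": TCP position; "orientation": TCP orientation; "force": force on the tool from outside, world axes, zero at the start; "moment": the same for the moment, N m; "grip_width": finger opening in m; "gripper_force": force on a finger pad.
Only numpy, scipy, OpenCV 4.12 (cv2) and the standard library are available. Lean on these libraries where they do the work, as an engineer would, in place of code of your own. Each camera call takes 0.05 s, during which the arm holds its last target. There are 200 camera calls.

## Working session

There is one attempt and no reset: what is moved stays moved. The work goes in short steps, Python scripts to look and compute and a shell command to move; the robot and the scene stay as the last step left them, time stands still between calls to the robot, and variables do not carry over. Pictures are saved under pics/ and viewed, at most 10 in all, crops included, and the job is handed in when it is done.

```bash
mkdir -p pics; python3 - <<'E'
from station import bot
import cv2
o=bot.get_obs();print(o)
for n in("scene","side"):
    print(n,bot.camera_params(n));cv2.imwrite(f"pics/{n}0.png",bot.camera(n))
E
```

```text
{'clock': 0.0, 'qpos': array([-1.18200557e+00,  3.20300168e-01,  1.56564084e+00, -1.26571943e-05,
        1.25739327e+00, -1.99936266e-02]), 'dq': array([-0.00192653,  0.00254707,  0.00177413, -0.0009734 , -0.00025563,
       -0.00068759]), 'joint_efforts': array([-6.47827146e-04, -4.15528107e+01, -2.34159118e+01, -5.26210479e-04,
        8.22214060e-03, -1.11854283e-05]), 'ee_pos': array([ 0.22838616, -0.52719886,  0.23049233]), 'orientation': array([-3.07452334e+00, -6.37314409e-01,  5.19919022e-04]), 'force': array([-0.05494269,  0.32594969,  0.61970372]), 'moment': array([ 0.0015287 , -0.00211644, -0.00086246]), 'gripper_force': 0.0, 'grip_width': 0.08540665762488507}
scene {'fx': 452.1798781313868, 'fy': 452.1798781313868, 'cx': 277.4852713109781, 'cy': 203.72170616996632, 'eye': array([ 1.06847185, -0.19421906,  0.7767091 ]), 'orientation': array([-2.19860762, -1.26540001,  0.44473092])}
side {'fx': 479.53399530775175, 'fy': 479.53399530775175, 'cx': 274.1397404674736, 'cy': 201.26637734554825, 'eye': array([0.05275731, 0.66351459, 0.861552  ]), 'orientation': array([-0.99089677,  2.4906162 , -1.02864681])}
```

View pics/scene0.png

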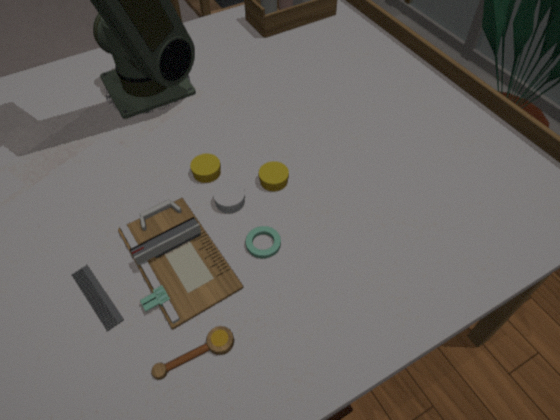

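View pics/side0.png

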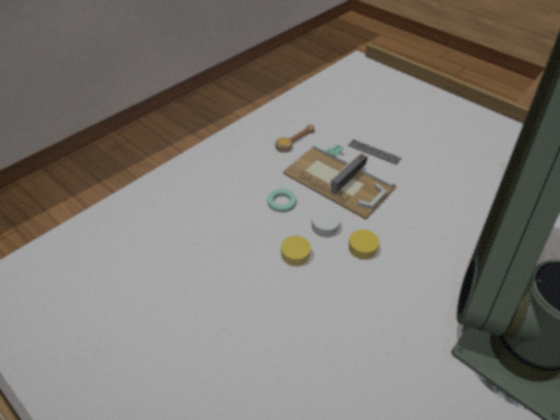

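The scene view shows the gauge at about (180,260): heel cup (160,212), toe bar (167,240), clip (155,298). The silver tin is at (230,198), with two yellow lookalikes at (206,167) and (273,176). The teether is at (263,242), the comb at (97,297) and the rattle at (195,352). Next I'll enlarge the gauge and find the board's corners.

```bash
cat > h.py <<'E'
import numpy as np,cv2
from scipy.spatial.transform import Rotation as R
from station import bot
def cast(name,px,z):
    p=bot.camera_params(name);px=np.atleast_2d(px).astype(float)
    d=np.c_[(px[:,0]-p['cx'])/p['fx'],(px[:,1]-p['cy'])/p['fy'],np.ones(len(px))]
    d=R.from_rotvec(p['orientation']).apply(d);e=p['eye']
    return e+d*((z-e[2])/d[:,2])[:,None]
def proj(name,P):
    p=bot.camera_params(name);c=R.from_rotvec(p['orientation']).inv().apply(np.atleast_2d(P)-p['eye'])
    return np.c_[c[:,0]/c[:,2]*p['fx']+p['cx'],c[:,1]/c[:,2]*p['fy']+p['cy']]
E
python3 - <<'E'
from h import *
im=cv2.imread('pics/scene0.png')
cv2.imwrite('pics/crop0.png',cv2.resize(im[190:330,110:250],None,fx=4.2,fy=4.2,interpolation=cv2.INTER_CUBIC))
hsv=cv2.cvtColor(im,cv2.COLOR_BGR2HSV)
m=cv2.inRange(hsv,(70,50,60),(95,255,255))
n,l,s,c=cv2.connectedComponentsWithStats(m)
for i in range(1,n):
    if s[i,4]>30: print(s[i],c[i],cast('scene',c[i],.024))
E
```

```text
[246 227  34  31 563] [262.72646536 241.80106572] [[0.62572672 0.02036735 0.024     ]]
[141 286  28  25 354] [154.55084746 298.3700565 ] [[ 0.63364643 -0.20859562  0.024     ]]
```

View pics/crop0.png

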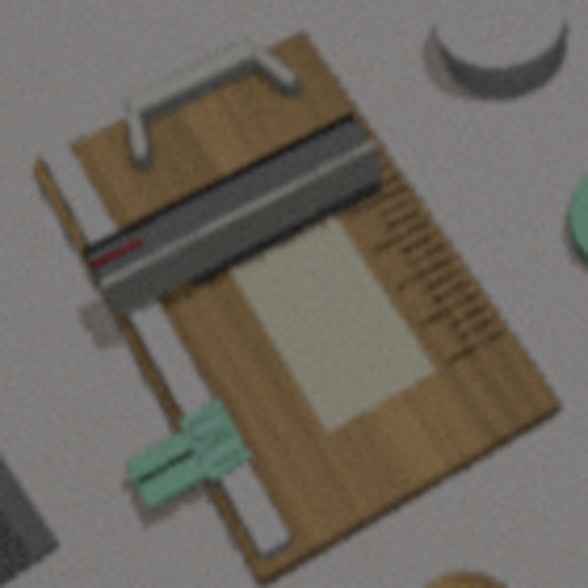

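The crop shows the bar with its red line at crop (115,254), the clip's black line at (137,484)-(190,455), and the board corners at (38,160), (305,35), (560,405) and (262,578).

```bash
python3 - <<'E'
from h import *
f=lambda a:(np.array(a,float)+.5)/4.2+[110,190]-.5
c=cast('scene',f([(38,160),(305,35),(560,405),(262,578)]),.012)[:,:2]
print(c); print([np.linalg.norm(c[i]-c[(i+1)%4]) for i in range(4)])
ctr=c.mean(0); ux=(c[2]+c[3]-c[0]-c[1]);uy=(c[1]+c[2]-c[0]-c[3])
a=np.arctan2(ux[1],ux[0]);b=np.arctan2(-uy[0],uy[1]);print(ctr,np.degrees([a,b]))
M=lambda P:(P[:,:2]-ctr)@np.array([[np.cos(a),-np.sin(a)],[np.sin(a),np.cos(a)]])*1000
print('red',M(cast('scene',f([(90,265),(142,243)]),.056)))
print('back edge',M(cast('scene',f([(85,248),(352,115)]),.056)))
print('clip line',M(cast('scene',f([(137,484),(190,455)]),.024)))
print('railend',M(cast('scene',f([(270,553),(290,540)]),.022)))
E
```

```text
[[ 0.43813721 -0.21653766]
 [ 0.43136171 -0.07244379]
 [ 0.68654756 -0.05600658]
 [ 0.69526402 -0.20184603]]
[np.float64(0.1442530829015087), np.float64(0.25571468675514136), np.float64(0.14609969930319464), np.float64(0.2575461906621387)]
[ 0.56282763 -0.13670851] [3.4770979  3.05856843]
red [[-25.81929332 -74.86790725]
 [-23.71574179 -50.96662493]]
back edge [[-35.47801531 -73.30454545]
 [-35.06471324  59.92402822]]
clip line [[ 65.79712426 -99.80180062]
 [ 65.87065082 -75.24362825]]
railend [[124.9638389  -65.70900156]
 [124.37806446 -56.17077685]]
```

Estimate: gauge centre (0.563,-0.137), yaw about 3.3°, bar middle at gauge x ≈ -24 mm, clip at ≈ +66 mm, so about 90 mm of travel. I'll line the tool up with the gauge, shut the fingers and go above the gap between heel cup and bar.

```bash
python3 -m pendant '{"turn":[[0,0,6.7],[0,0,6.7],[0,0,6.7],[0,0,0],[0,0,0],[0,0,0],[0,0,0],[0,0,0],[0,0,0],[0,0,0],[0,0,0],[0,0,0],[0,0,0],[0,0,0],[0,0,0],[0,0,0],[0,0,0],[0,0,0],[0,0,0],[0,0,0]],"xyz":[[0,0,0],[0,0,0],[0,0,0],[1.8,-2.2,0.5],[1.8,-2.2,0.5],[1.8,-2.2,0.5],[1.8,-2.2,0.5],[1.8,-2.2,0.5],[1.8,-2.2,0.5],[1.8,-2.2,0.5],[1.8,-2.2,0.5],[1.8,-2.2,0.5],[1.8,-2.2,0.5],[1.8,-2.2,0.5],[1.8,-2.2,0.5],[1.8,-2.2,0.5],[1.8,-2.2,0.5],[1.8,-2.2,0.5],[1.8,-2.2,0.5],[0,0,0]],"hand":[255,255,255,255,255,255,255,255,255,255,255,255,255,255,255,255,255,255,255,255]}' 20
python3 - <<'E'
from h import *
o=bot.get_obs();M=R.from_rotvec(o['orientation']).as_matrix();print(o['ee_pos'],M.round(3).tolist(),o['force'],o['grip_width'])
print(bot.camera_params('wrist'))
im=bot.camera('wrist');cv2.imwrite('pics/w1.png',im)
E
```

```text
clock: 1.77
ee_pos: [0.4974, -0.156, 0.1501]
orientation: [-3.138, -0.097, 0.001]
force: [-0.6, 0.5, -0.6]
grip_width: -0.0003
gripper_force: 0.0
[ 0.49740993 -0.1560195   0.15005823] [[0.998, 0.062, -0.001], [0.062, -0.998, 0.002], [-0.0, -0.002, -1.0]] [-0.55540511  0.50873409 -0.57825555] -0.00034014833200718696
{'fx': 325.19226210127806, 'fy': 325.19226210127806, 'cx': 280.1728436245552, 'cy': 202.07649686232338, 'eye': array([ 0.57957346, -0.15291073,  0.29218367]), 'orientation': array([ 2.10365346, -1.97725317, -0.32850296])}
```

View pics/w1.png

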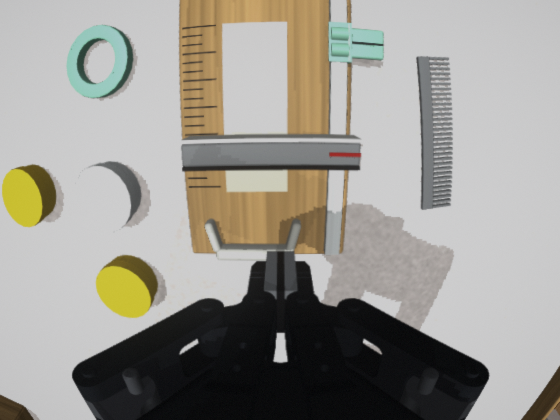

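The wrist view shows the red line at (345,154.5), the clip's black line at (368,44), the bar's back top edge at about row 168 and the heel cup at (255,255). The fingers are at the bottom centre.

```bash
cat >> h.py <<'E'
def wcast(p,px,z):
    px=np.atleast_2d(px).astype(float)-[p['cx'],p['cy']];r=np.hypot(*px.T);t=r/p['fx']
    d=np.c_[px/r[:,None]*np.sin(t)[:,None],np.cos(t)]
    d=R.from_rotvec(p['orientation']).apply(d);e=p['eye']
    return e+d*((z-e[2])/d[:,2])[:,None]
E
python3 - <<'E'
from h import *
o=bot.get_obs();p=bot.camera_params('wrist');M=R.from_rotvec(o['orientation']).as_matrix()
for n,px,z in[('red',[(332,154.5),(358,154.5)],.056),('clip',[(356,43),(380,45)],.024),('ribs',[(340,34),(340,50)],.028),('back edge',[(184,169),(360,168.5)],.056),('cup',[(221,258),(290,259)],.028),('boardleft',[(180,20),(193,254)],.012),('boardright',[(350,100),(343,254)],.012)]:
    w=wcast(p,px,z); print(n,((w-o['ee_pos'])@M*1000).round(1)[:,:2].tolist(),w.round(4)[:,:2].tolist())
E
```

```text
red [[39.4, 40.0], [39.8, 59.9]] [[0.5379, -0.1952], [0.5395, -0.2151]]
clip [[128.6, 63.5], [128.6, 84.2]] [[0.6283, -0.2131], [0.6296, -0.2338]]
ribs [[134.6, 49.4], [121.1, 49.4]] [[0.6335, -0.1987], [0.62, -0.1995]]
back edge [[28.8, -72.2], [29.0, 62.1]] [[0.5204, -0.0838], [0.5289, -0.2179]]
cup [[-62.5, -53.7], [-62.9, 10.6]] [[0.4303, -0.1079], [0.4339, -0.1721]]
boardleft [[154.0, -85.3], [-67.6, -85.5]] [[0.6444, -0.063], [0.4233, -0.0765]]
boardright [[80.0, 61.6], [-66.8, 63.4]] [[0.5796, -0.2143], [0.4332, -0.2251]]
```

```bash
python3 -m pendant '{"xyz":[[0,0,1.9],[0,0,1.9],[0,0,1.9],[0,0,1.9],[0,0,1.9],[0,0,1.9],[0,0,0],[0.4,0,0],[0.4,0,0],[0.4,0,0],[0.4,0,0],[0.4,0,0],[0,0,0]],"turn":[[0,0,0],[0,0,0],[0,0,0],[0,0,0],[0,0,0],[0,0,0],[0,0,0],[0,0,0],[0,0,0],[0,0,0],[0,0,0],[0,0,0],[0,0,0]],"hand":[255,255,255,255,255,255,255,255,255,255,255,255,255]}'
python3 - <<'E'
from h import *
o=bot.get_obs();print(o['ee_pos'],o['force']);p=bot.camera_params('wrist');print(p['eye'],p['orientation'])
cv2.imwrite('pics/w2.png',bot.camera('wrist'))
E
```

```text
clock: 2.9
ee_pos: [0.5171, -0.1585, 0.038]
orientation: [3.139, 0.092, 0.003]
force: [0.4, 0.8, 0.4]
grip_width: -0.0
gripper_force: 0.0
[ 0.5171225  -0.15853861  0.03803058] [0.36408728 0.83055    0.40453805]
[ 0.59891084 -0.15528574  0.18035976] [ 2.10047983 -1.98180393 -0.32328801]
```

View pics/w2.png

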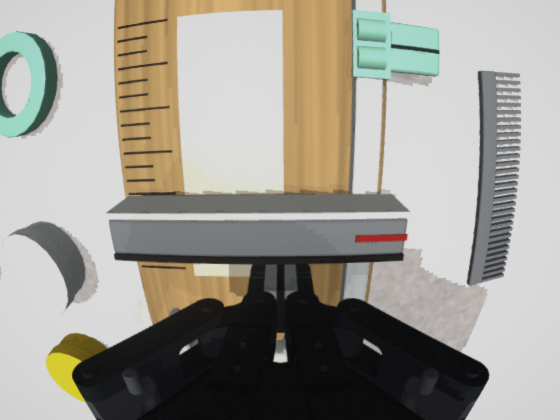

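The fingers are down just behind the bar's rubber face at about (282,265). The red line is at (380,238) and the clip line at (415,48). I'll push steadily to about 25 mm short of the clip.

```bash
python3 -m pendant '{"xyz":[[0.4,0,0],[0.4,0,0],[0.4,0,0],[0.4,0,0],[0.4,0,0],[0.4,0,0],[0.4,0,0],[0.4,0,0],[0.4,0,0],[0.4,0,0],[0.4,0,0],[0.4,0,0],[0.4,0,0],[0.4,0,0],[0.4,0,0],[0,0,0]],"turn":[[0,0,0],[0,0,0],[0,0,0],[0,0,0],[0,0,0],[0,0,0],[0,0,0],[0,0,0],[0,0,0],[0,0,0],[0,0,0],[0,0,0],[0,0,0],[0,0,0],[0,0,0],[0,0,0]],"hand":[255,255,255,255,255,255,255,255,255,255,255,255,255,255,255,255]}'
python3 - <<'E'
from h import *
p=bot.camera_params('wrist');o=bot.get_obs();print(o['ee_pos'],o['force'])
im=bot.camera('wrist');cv2.imwrite('pics/w3.png',im)
h=cv2.cvtColor(im,cv2.COLOR_BGR2HSV)
red=cv2.inRange(h,(0,150,80),(6,255,255))|cv2.inRange(h,(174,150,80),(180,255,255))
ys,xs=np.nonzero(red);print(xs.min(),xs.max(),np.median(ys))
mint=cv2.inRange(h,(70,50,60),(95,255,255));mint[:,:330]=0
ys2,xs2=np.nonzero(mint);print(xs2.min(),xs2.max(),ys2.min(),ys2.max())
M=R.from_rotvec(o['orientation']).as_matrix()
print(((wcast(p,[(np.median(xs),np.median(ys))],.056)-o['ee_pos'])@M*1000).round(1))
E
```

```text
clock: 4.28
ee_pos: [0.5767, -0.155, 0.0374]
orientation: [3.14, 0.091, 0.002]
force: [-0.4, -1.3, 0.1]
grip_width: 0.0001
gripper_force: 0.0
[ 0.57674633 -0.15501863  0.03742034] [-0.4250078  -1.34487748  0.09085343]
355 405 239.0
348 434 129 194
[[ 23.4  45.3 -18.5]]
```

View pics/w3.png

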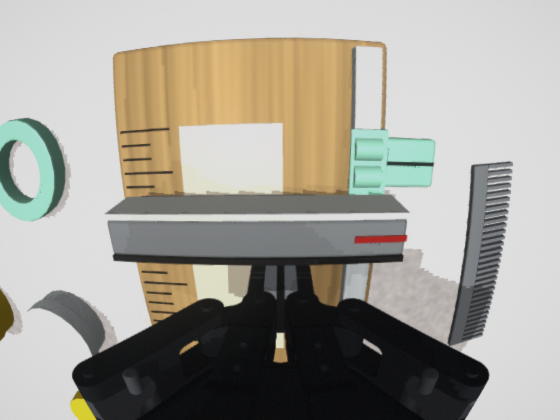

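The bar is against the fingers with its red line 23.4 mm ahead of the TCP. The clip line at (410,163) is about 26 mm further on. I'll approach slowly and watch the force.

```bash
python3 -m pendant '{"xyz":[[0.2,0,0],[0.2,0,0],[0.2,0,0],[0.2,0,0],[0.2,0,0],[0.2,0,0],[0.1,0,0],[0.1,0,0],[0,0,0]],"turn":[[0,0,0],[0,0,0],[0,0,0],[0,0,0],[0,0,0],[0,0,0],[0,0,0],[0,0,0],[0,0,0]],"hand":[255,255,255,255,255,255,255,255,255]}'
cat > look.py <<'E'
import sys
from h import *
p=bot.camera_params('wrist');o=bot.get_obs()
im=bot.camera('wrist');cv2.imwrite(sys.argv[1],im)
h=cv2.cvtColor(im,cv2.COLOR_BGR2HSV)
red=cv2.inRange(h,(0,150,80),(6,255,255))|cv2.inRange(h,(174,150,80),(180,255,255))
ys,xs=np.nonzero(red)
mint=cv2.inRange(h,(70,50,60),(95,255,255));mint[:,:400]=0   # tab part only
c=max(cv2.findContours(mint,0,2)[0],key=cv2.contourArea);x,y,w,hh=cv2.boundingRect(c)
M=R.from_rotvec(o['orientation']).as_matrix()
f=lambda q,z:((wcast(p,[q],z)-o['ee_pos'])@M*1000)[0,0]
r=f((np.median(xs),np.median(ys)),.056);a=f((x+w-4,y),.024);b=f((x+w-4,y+hh),.024)
print('red',r.round(1),'tab',a.round(1),b.round(1),'short by',((a+b)/2-r).round(1),o['force'].round(1))
E
python3 look.py pics/w4.png
```

```text
clock: 5.08
ee_pos: [0.5897, -0.1541, 0.0373]
orientation: [3.14, 0.091, 0.0]
force: [-0.5, 0.7, -1.1]
grip_width: -0.0001
gripper_force: 0.1
red 23.0 tab 51.6 38.0 short by 21.8 [-0.5  0.7 -1.1]
```

The mask caught only the tab's far half (38 to 51.6 mm), so the middle is about 38.5 mm ahead and the bar is about 13–15 mm short. I'll go on in 1 mm steps.

```bash
for i in 1 ; do python3 -m pendant '{"xyz":[[0.1,0,0],[0.1,0,0],[0,0,0]],"turn":[[0,0,0],[0,0,0],[0,0,0]],"hand":[255,255,255]}'; python3 -m pendant '{"xyz":[[0.1,0,0],[0,0,0]],"turn":[[0,0,0],[0,0,0]],"hand":[255,255]}'; python3 -m pendant '{"xyz":[[0.1,0,0],[0,0,0]],"turn":[[0,0,0],[0,0,0]],"hand":[255,255]}'; done | grep -E "ee_pos|^force"; sed -i 's/^c=max.*$/mint=cv2.morphologyEx(mint,cv2.MORPH_CLOSE,np.ones((9,9)));&/' look.py; python3 look.py pics/w5.png
```

```text
ee_pos: [0.5902, -0.154, 0.0373]
force: [-4.9, -0.4, 2.7]
ee_pos: [0.5907, -0.154, 0.0373]
force: [-5.5, -0.9, 3.8]
ee_pos: [0.5909, -0.154, 0.0373]
force: [-8.0, -2.0, 6.7]
red 22.6 tab 50.1 24.4 short by 14.7 [-8.  -2.   6.7]
```

```bash
python3 -m pendant '{"xyz":[[0.1,0,0],[0,0,0]],"turn":[[0,0,0],[0,0,0]],"hand":[255,255]}'| grep -E "ee_pos|^force"; python3 -m pendant '{"xyz":[[0.1,0,0],[0,0,0]],"turn":[[0,0,0],[0,0,0]],"hand":[255,255]}'| grep -E "ee_pos|^force"; python3 look.py pics/w6.png
```

```text
ee_pos: [0.591, -0.1539, 0.0373]
force: [-9.8, -2.3, 7.3]
ee_pos: [0.5922, -0.1539, 0.0373]
force: [-7.6, -1.8, 5.9]
red 22.6 tab 49.1 22.7 short by 13.3 [-7.6 -1.8  5.9]
```

```bash
python3 -m pendant '{"xyz":[[0.1,0,0],[0,0,0]],"turn":[[0,0,0],[0,0,0]],"hand":[255,255]}'| grep -E "ee_pos|^force"; python3 -m pendant '{"xyz":[[0.1,0,0],[0,0,0]],"turn":[[0,0,0],[0,0,0]],"hand":[255,255]}'| grep -E "ee_pos|^force"; python3 look.py pics/w7.png
```

```text
ee_pos: [0.5965, -0.1537, 0.0373]
force: [-0.5, 0.5, -0.2]
ee_pos: [0.5985, -0.1537, 0.0374]
force: [-1.5, -0.1, 0.3]
red 23.9 tab 42.4 16.6 short by 5.6 [-1.5 -0.1  0.3]
```

The force dropped to nothing and the bar moved ahead, so it clicked in. I'll back the fingers off, lift and check the seating.

```bash
python3 -m pendant '{"xyz":[[-0.4,0,0],[-0.8,0,0],[-0.8,0,0],[0,0,-1.5],[0,0,-3],[0,0,-3],[0,0,-3],[0,0,0]],"turn":[[0,0,0],[0,0,0],[0,0,0],[0,0,0],[0,0,0],[0,0,0],[0,0,0],[0,0,0]],"hand":[255,255,255,255,255,255,255,255]}'
python3 look.py pics/w8.png
python3 - <<'E'
from h import *
a=bot.camera('scene');cv2.imwrite('pics/scene8.png',a)
w=cv2.imread('pics/w8.png')
A=cv2.resize(w[60:240,300:460],None,fx=3.3,fy=3.3,interpolation=cv2.INTER_CUBIC)
cv2.imwrite('pics/c8.png',A)
E
```

```text
clock: 7.2
ee_pos: [0.5802, -0.1559, 0.1487]
orientation: [3.136, 0.091, 0.018]
force: [0.5, -0.3, 0.2]
grip_width: -0.0
gripper_force: 0.0Traceback (most recent call last):
  File "look.py", line 9, in <module>
    mint=cv2.morphologyEx(mint,cv2.MORPH_CLOSE,np.ones((9,9)));c=max(cv2.findContours(mint,0,2)[0],key=cv2.contourArea);x,y,w,hh=cv2.boundingRect(c)
                                                                 ~~~^^^^^^^^^^^^^^^^^^^^^^^^^^^^^^^^^^^^^^^^^^^^^^^^^^^
ValueError: max() iterable argument is empty
```

View pics/w8.png

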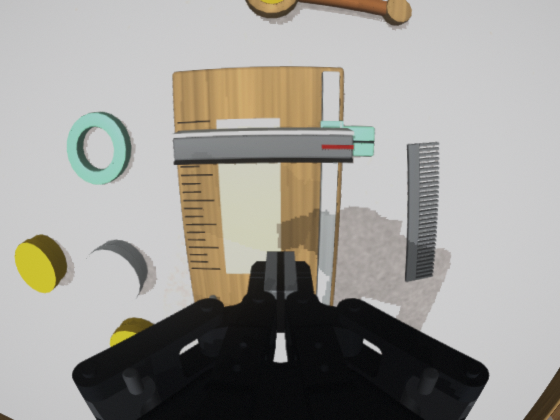

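The red line is at (338,147) and the clip's black line at (366,142). I'll compute the offset from both the wrist and scene views.

```bash
python3 - <<'E'
from h import *
o=bot.get_obs();p=bot.camera_params('wrist');M=R.from_rotvec(o['orientation']).as_matrix()
im=cv2.imread('pics/w8.png');h=cv2.cvtColor(im,cv2.COLOR_BGR2HSV)
red=cv2.inRange(h,(0,150,80),(6,255,255))|cv2.inRange(h,(174,150,80),(180,255,255))
ys,xs=np.nonzero(red);mint=cv2.inRange(h,(70,50,60),(95,255,255));mint[:,:358]=0
y2,x2=np.nonzero(mint);k=(x2>362)&(x2<372);print(np.median(xs),np.median(ys),y2[k].min(),y2[k].max())
f=lambda q,z:((wcast(p,[q],z)-o['ee_pos'])@M*1000)[0].round(1)
print(f((np.median(xs),np.median(ys)),.056),f((367,y2[k].min()),.024),f((367,y2[k].max()+1),.024),f((367,142),.024))
a=cv2.imread('pics/scene8.png')
cv2.imwrite('pics/s8.png',cv2.resize(a[260:330,120:220],None,fx=7,fy=7,interpolation=cv2.INTER_CUBIC))
E
```

```text
338.0 146.0 127 155
[46.9 43.2 87.8] [ 58.5  72.9 119.9] [ 34.1  74.2 119.8] [ 46.   73.5 119.8]
```

View pics/s8.png

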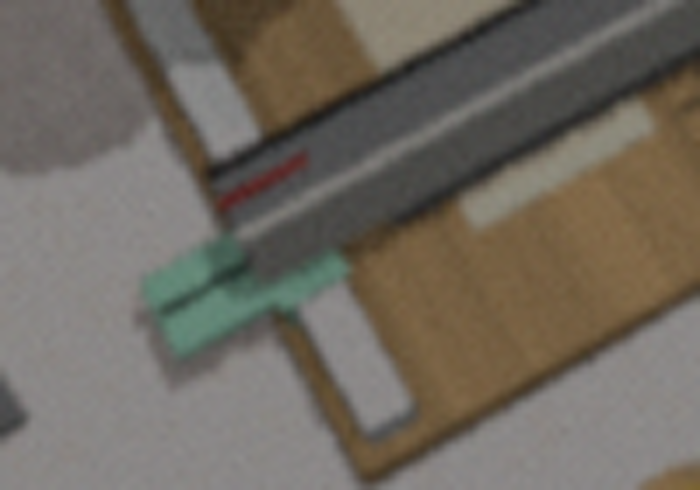

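The wrist view puts the red line at 46.9 mm and the clip's middle at 46.2 mm. The bar is within 1 mm of the catch, matches the force drop, and the fingers are clear. In the scene crop the red line at (264,180) fits being above the clip's black line at (200,288). The other objects were not touched, so I'm handing in.

```bash
python3 -c "
from station import bot
print(bot.hand_in())"
```

```text
the job is handed in; nothing more can be done
None
```

The toe bar is seated in the mint clip's catch, within about 1 mm of its middle by the wrist camera. I only pushed it with shut fingertips, left the tin, comb, teether and rattle untouched, and handed the job in after about 7 s of robot time.

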